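Uncover the tilted ratchet housing

ROBOT

A 6-joint arm with a two-finger parallel gripper is mounted at the origin on the work surface. World frame = base frame: x ahead of the robot, y to its left, z up, the work surface at z = 0. Lengths are in m, angles in rad, forces in N, time in s.
With the tool pointing down it reaches from about 0.25 to 0.775 m from the base axis. Payload 4 kg.
Tool frame: the origin (TCP) lies between the finger pads; the fingertips stand 17 mm ahead of it and the grasp point (between the pads) lies 2 mm behind it; z points along the fingers, y is the line along which they close (so a half turn about z gives the same grasp; the last joint's range is limited). The gripper opens to 85 mm and grips with 20 to 120 N. Pads are 22 mm wide; open, the fingers measure 114 mm over their backs; the gripper's body (76 mm by 85 mm) begins 54 mm behind the grasp point. The pads swing forward as they close: fully open they stand 13 mm farther back than shut.
Start: joints at [-1.264, 0.087, 1.371, -0, 1.684, -0.103], TCP at [0.219, -0.504, 0.248] pointing down, gripper open.
Joint ranges: [-3.1, 3.1], [-0.76, 2.03], [0.27, 2.55], [-1.08, 4.22], [0.17, 2.65], [-2.57, 2.57]. Speed limits (rad/s): [2.79, 2.79, 3.14, 3.14, 3.14, 3.14].

INTERFACE

Orientations are given as [roll, pitch, yaw] about the fixed x, y, z axes, in that order (R = Rz(yaw) Ry(pitch) Rx(roll)).
In Python, from cell import env, capture gives the robot as it stands.
- The arm moves only by the shell command python3 -m crank 'ROWS'. ROWS is JSON, a list of rows, each a list of 5 numbers: the shift along the tool's x, y, z each as a share of 40 mm, from -1 to 1, then the turn about the tool's z as a share of 90 degrees, from -1 to 1, then the opening, from -1 (shut) to 1 (fully open). In form: [[tx, ty, tz, yaw, claw], ...]. A call has 1 to 8 rows; each row shifts and turns the commanded pose from where the row before left it, along the tool's axes as they then stand; what a row does not reach is not made up. A row lasts 1/12 s, in which the tool goes at most 41.7 mm and 7.16 degrees, less where a joint would pass 70% of its speed; a pose out of reach is approached as far as the arm can. A call with a number of a shift or a turn outside -1 to 1 is refused whole. A call with a gripper value outside its range is refused whole. The fingers move at their own pace and stop on an object; the grip force is fixed at half the most. Time passes only in rows, so rows that do not move let the fingers close. It gives the time, the measured TCP pose, the force, the opening and the grip force at its end, in the units of the state.
- env.sense(): the state, without advancing time (a new reading comes with each control period).
- capture(name): name is "scene" or "side" or "wrist"; returns a dict with "frame" (400x640x3 uint8, red, green, blue), "K" (3x3 intrinsics, pixels), "R" (3x3) and "t" (3): a world point X has camera coordinates R X + t. Camera axes: x right, y down, z forward; pixel columns grow to the right and rows downward; lengths in m; the calibration is good to about 2 mm. The wrist camera is an equidistant fisheye: a pixel r from the principal point sees the ray r / f radians off the axis. A picture is of the moment at which its call begins. There is no depth.
- env.finish_job(): hands the job in; it is judged then, once.
The state is a dict: "time": time; "joint_pos": joint angles; "qd": joint speeds; "joint_efforts": joint torques, N m; "ee_pos": TCP position; "eef_rot": TCP orientation; "wrist_force": force on the tool from outside, world axes, zero at the start; "ft_torque": the same for the moment, N m; "opening": finger opening in m; "grasp_force": force on a finger pad.
Only numpy, scipy, OpenCV 4.12 (cv2) and the standard library are available. Lean on these libraries where they do the work, as an engineer would, in place of code of your own. Each camera call takes 0.05 s, during which the arm holds its last target. There are 200 camera calls.

TASK

Open the ratchet housing for inspection: turn the steel latch about a quarter turn so it is well clear of the brass cover, then lift the loose cover off the tilted housing and set it down gently, rim down and handle up, lying wholly on the round cork mat. Leave the latch turned open, do not knock the strip lamp above the housing, and leave the dial stand, bezel ring, setting key and index knob where they are.

Things in the scene. Friction and masses are not known exactly. Their poses are not given: they have to be found in the camera images.
- cradle: Fixed beech work cradle; base 210 x 175 mm (x from -90 to +120 mm, y from -68 to +108 mm of its origin, which is on the bench surface). It carries the housing, latch and lamp. Its -x side faces the robot, turned by its yaw.
- housing: Fixed round brass ratchet housing, 96 mm across, 55 mm tall plus a 12 mm spigot (82 mm diameter) that the cover sits on. Origin at its foot's centre, 62 mm above the bench; z = housing axis, leaning 30 degrees from vertical towards the robot (cradle -x); x points up the slope, y is level. The inclined beech board (top at z = 0) spans x -62 to 62, y -63 to 107 mm.
- cover: Loose round brass cover, about 0.25 kg, 100 mm across, 15 mm tall (skirt 10 mm deep, inner diameter 86 mm). Flat-sided bar handle on top: 52 mm long (cover's y), 14 mm thick (cover's x), from z = 15 to 43 mm. Origin at the lower rim's centre, z out through the handle. Seated, it shares the housing's tilt, origin at z = 57 mm on the housing's axis. It must rise over 12 mm to come off.
- cover_grip (a point): Point in the middle of the cover's bar handle, 33 mm above the cover's rim plane on its axis.
- latch (a joint): Turn of the steel latch, rad, about the housing's z direction through its post, 88 mm to housing +y of the axis. 0 = arm points at the cover's centre (housing -y), overlapping its rim; grows as the tip swings up the slope (anticlockwise from above); 1.57 = straight up the slope; stop at 1.75. Stays where left; starts at 0 to 0.4. Clear of the cover beyond 0.8, well clear beyond 1.0.
- latch_grip (a point): On the latch's turning axis, in its upright fin: fin 50 mm long (centred on the axis, along the arm), 10 mm thick, from 16 mm below to 12 mm above this point. The arm under the fin is 8 mm thick, 16 mm wide, 48 mm from axis to tip, 4 mm above the cover's top plate. The frame turns with the latch: z along the axis, fin and arm along y, arm's tip to -y.
- lamp_bar (a point): Centre of the strip lamp's bar above the housing: 24 x 190 x 16 mm, level, long along the cradle's y, 366 mm above the bench. An arm (z 360 to 372 mm) runs back from it at cradle y = -45 mm to a 16 mm column at cradle x = +105 mm. It blocks a vertical tool over the housing, but not one leaning along the housing's axis.
- lamp: The strip lamp (bar, arm and column), same frame as the cradle.
- mat: Round cork mat fixed on the bench, 160 mm diameter, 6 mm thick; origin at the centre of its underside. The cover goes here.
- index_knob: Mother-of-pearl index knob, mushroom-shaped, 60 mm diameter, 60 mm tall, standing about 130 mm from the mat's centre, loose; origin under its centre. Leave alone.
- key: Black iron setting key, T-shaped, lying flat, 124 mm long (along its x, from -59 to +65 mm), cross bar 66 mm, 18 mm high, loose. Leave alone.
- bezel: Gilt bezel ring lying flat, 124 mm outer and 100 mm inner diameter, 14 mm high, loose. Leave alone.
- stand: Slotted beech stand with three white enamel dial faces, 130 x 124 mm, 120 mm tall, loose; origin under its centre. Leave alone.

How it is judged:
On the way, in this order (a step that is already met when the one before it is completed fails the run):
1. the latch is turned well clear of the cover, the cover still on the housing (value of joint latch above 1 rad and z of cover in the frame of housing below 0.066 m), for 0.1 s.
2. the cover is lifted off the housing (z of cover in the frame of housing above 0.09 m and contact force between the fingers and cover above 0.5 N), for 0.1 s.
At the end, for the whole second after the job is handed in: The cover lies rim down, flat (within 0.08 rad), at rest and wholly on the cork mat (centres within 32 mm), and the latch is still turned open by more than 1.0 rad (horizontal distance between cover and mat below 0.032 m and height (world z) of cover between 0.003 and 0.01 m and angle between cover's own z axis and vertical below 0.08 rad and linear speed of cover below 0.02 m/s and value of joint latch above 1 rad); the robot touches nothing.
It fails at once if the cover is let go more than about 35 mm above the mat, or thrown (z of cover in the frame of housing above 0.09 m and height (world z) of cover above 0.041 m and contact force between the fingers and cover below 0.02 N).
It fails at once if the lamp is knocked (contact force between anything else and lamp above 1 N).
It fails at once if the dial stand, bezel ring, setting key or index knob is moved by more than 20 mm (distance of any of stand, bezel, key, index_knob from where it was at the start of the episode above 0.02 m).
It also fails if it takes over 48 s, if anything falls off the work surface, if the arm or the gripper's body presses on something with over 40 N, if the wrist force passes 120 N, or if a joint passes its speed limit or range.

## Working session

There is one attempt and no reset: what is moved stays moved. The work goes in short steps, Python scripts to look and compute and a shell command to move; the robot and the scene stay as the last step left them, time stands still between calls to the robot, and variables do not carry over. Pictures are saved under pics/ and viewed, at most 10 in all, crops included, and the job is handed in when it is done.

```bash
ls; mkdir -p pics; python3 - <<'E'
from cell import env,capture
import cv2,pickle
d={}
for n in("scene","side","wrist"):
    c=capture(n);d[n]=c
    cv2.imwrite(f"pics/{n}0.png",c["frame"][:,:,::-1])
    print(n,c["K"].round(1).tolist(),c["R"].round(3).tolist(),c["t"].round(3).tolist())
pickle.dump(d,open("d0.pkl","wb"))
print(env.sense())
E
```

```text
pics
scene [[414.3, 0.0, 318.6], [0.0, 414.3, 203.2], [0.0, 0.0, 1.0]] [[0.514, 0.858, 0.014], [0.687, -0.402, -0.605], [-0.513, 0.321, -0.796]] [-0.256, -0.199, 1.47]
side [[431.4, 0.0, 320.6], [0.0, 431.4, 193.3], [0.0, 0.0, 1.0]] [[0.999, -0.028, 0.023], [0.007, -0.49, -0.872], [0.035, 0.871, -0.49]] [-0.468, 0.199, 1.43]
wrist [[309.7, 0.0, 324.8], [0.0, 309.7, 192.5], [0.0, 0.0, 1.0]] [[0.399, -0.917, -0.004], [-0.881, -0.384, 0.275], [-0.254, -0.106, -0.961]] [-0.55, -0.036, 0.38]
{'time': 0.15, 'joint_pos': array([-1.26411075e+00,  8.78031399e-02,  1.37194603e+00,  1.65078866e-05,
        1.68359160e+00, -1.03098288e-01]), 'qd': array([-0.00028721, -0.00172759, -0.00426493, -0.00029307,  0.00138644,
       -0.00036876]), 'joint_efforts': array([ 1.67810340e-03, -3.52372777e+01, -3.13678658e+01, -1.97117247e-04,
        8.05595453e-03, -3.44392231e-05]), 'ee_pos': array([ 0.21901765, -0.50411675,  0.24737845]), 'eef_rot': array([-3.13985551e+00, -1.96227181e-04,  4.09785539e-01]), 'wrist_force': array([ 0.26882622,  0.69182685, -0.93164515]), 'ft_torque': array([-0.04076194, -0.03833702, -0.00842882]), 'grasp_force': 0.0, 'opening': 0.08577694241143038}
```

View pics/scene0.png

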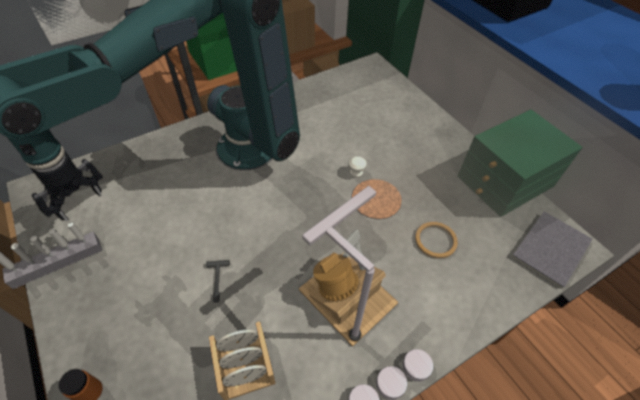

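View pics/side0.png

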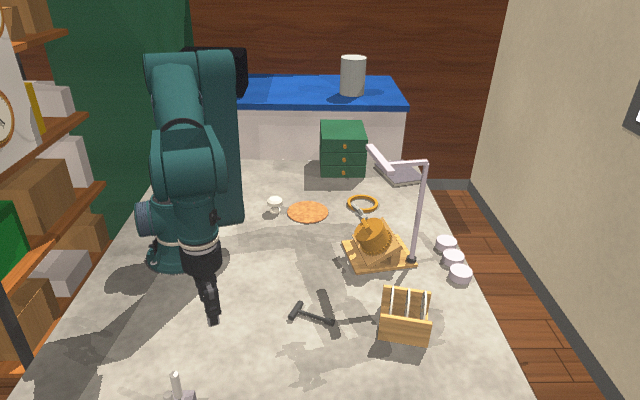

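```bash
python3 - <<'E'
import cv2,pickle,numpy as np
d=pickle.load(open("d0.pkl","rb"))
a=d["scene"]["frame"][150:350,290:410];b=d["side"]["frame"][135:285,330:440]
a=cv2.resize(a,None,fx=3,fy=3,interpolation=cv2.INTER_CUBIC);b=cv2.resize(b,None,fx=4,fy=4,interpolation=cv2.INTER_CUBIC)
o=np.zeros((600,800,3),np.uint8);o[:600,:360]=a;o[:600,360:800]=b
cv2.imwrite("pics/crop1.png",o[:,:,::-1])
E
```

```text
(no output)
```

View pics/crop1.png

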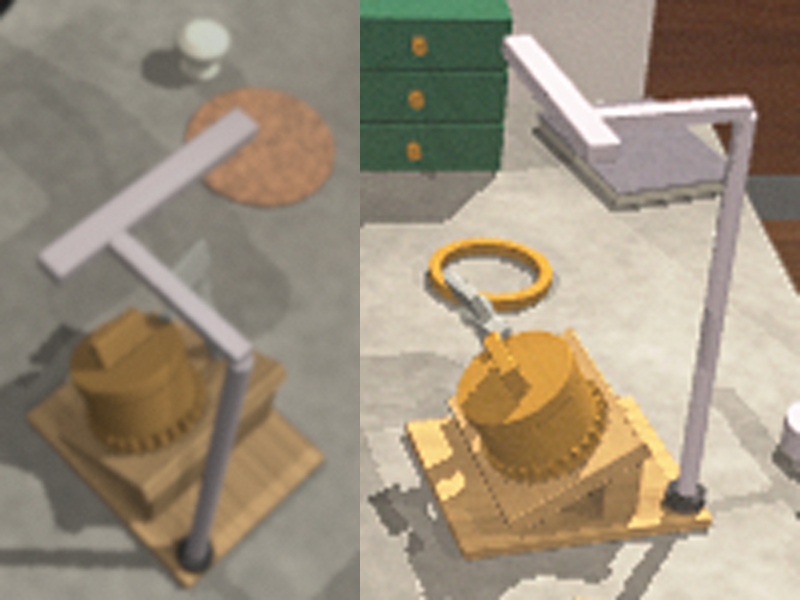

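```bash
cat > geo.py <<'E'
import numpy as np,pickle,cv2
from scipy.optimize import least_squares
from scipy.spatial.transform import Rotation as Ro
def proj(c,X):
    p=np.asarray(X)@c["R"].T+c["t"]; q=p@c["K"].T; return q[...,:2]/q[...,2:]
def S(x,y):return (x/3+290,y/3+150)
def D(x,y):return ((x-360)/4+330,y/4+135)
def T(c,yaw,P): 
    return np.array([*c,0])+np.asarray(P)@Ro.from_euler('z',yaw).as_matrix().T
E
python3 - <<'E'
from geo import *
d=pickle.load(open("d0.pkl","rb"))
def tri(ps):
    f=lambda X:np.concatenate([proj(d[n],X)-p for n,p in ps])
    r=least_squares(f,[.5,0,.1]);return r.x.round(4),np.abs(r.fun).max().round(2)
print("coltop",tri([("scene",S(242,352)),("side",D(748,100))]))
print("bar near",tri([("scene",S(50,265)),("side",D(603,140))]))
print("bar far",tri([("scene",S(248,119)),("side",D(515,40))]))
print("handle",tri([("scene",S(122,345)),("side",D(512,378))]))
print("mat",tri([("scene",(376.7,199)),("side",(308,212))]))
def on(n,p,z):
    c=d[n];ray=c["R"].T@np.linalg.inv(c["K"])@[*p,1];o=-c["R"].T@c["t"];return (o+ray*(z-o[2])/ray[2]).round(4)
print("mat",on("scene",S(260,147),.006),on("side",(308,211.7),.006))
print("knob",on("scene",(357.5,173),.0),on("side",(275,213),.0))
def f(q):
    T0=lambda P:T(q[:2],q[2],P)
    obs=[("side",D(468,557),(-.09,-.068,0)),("side",D(710,525),(.12,-.068,0)),
     ("scene",S(187,588),(.12,-.068,0)),("scene",S(30,420),(-.09,-.068,0)),("scene",S(323,463),(.12,.108,0)),
     ("scene",S(242,354),(.105,-.045,.372)),("side",D(748,102),(.105,-.045,.372)),
     ("scene",S(195,558),(.105,-.045,.02)),("side",D(685,497),(.105,-.045,.02)),
     ("scene",S(50,265),(q[3],q[4]-.095,.374)),("scene",S(248,119),(q[3],q[4]+.095,.374)),
     ("side",D(603,140),(q[3],q[4]-.095,.374)),("side",D(515,40),(q[3],q[4]+.095,.374))]
    return np.concatenate([proj(d[n],T0(P))-p for n,p,P in obs])
r=least_squares(f,[.6,0,0,0,0],loss='soft_l1');print(r.x.round(4),f(r.x).reshape(-1,2).round(1).tolist())
for n in("scene","side"):
  print(n,proj(d[n],T(r.x[:2],r.x[2],[(-.045,0,.14),(0,0,.062)])))
E
```

```text
coltop (array([ 0.7611, -0.0521,  0.3731]), np.float64(0.19))
bar near (array([ 0.6461, -0.1223,  0.3739]), np.float64(0.18))
bar far (array([0.6092, 0.0612, 0.3692]), np.float64(0.09))
handle (array([ 0.6108, -0.0346,  0.1251]), np.float64(1.1))
mat (array([0.4261, 0.2606, 0.0031]), np.float64(0.21))
mat [0.427  0.2594 0.006 ] [0.4268 0.2568 0.006 ]
knob [0.2999 0.2721 0.    ] [0.2996 0.2557 0.    ]
[ 0.6501 -0.0265  0.188  -0.0225 -0.0007] [[-1.7, 1.0], [0.1, 1.0], [-0.2, 2.0], [-1.4, 0.4], [1.0, 0.2], [0.5, -0.2], [-0.1, -0.5], [0.1, -1.2], [0.0, -0.7], [-1.2, 0.2], [0.8, -1.1], [0.2, 0.5], [0.4, -1.6]]
scene [[329.71033199 261.74297917]
 [340.3493718  287.96516465]]
side [[365.74317774 224.70024167]
 [377.21482538 243.42184197]]
```

The arm starts on the far right. The fit puts the cradle at about (0.650, -0.027) with yaw 0.188, and the mat at about (0.427, 0.259). In the crops the handle is at scene (331, 265) and the latch fin at side (352–364, 204–216). I'll raise the tool first, then turn it and move it towards the housing.

```bash
python3 -m crank '[[0,0,-1,0,1],[0,0,-1,0,1],[0,0,-1,0,1],[0,0,-1,0,1],[0,0,-1,0,1],[0,0,-1,0,1]]'; python3 -m crank '[[0.83,-0.43,0,0,1],[0.83,-0.43,0,0,1],[0.83,-0.43,0,0,1],[0.83,-0.43,0,0,1],[0.83,-0.43,0,0,1],[0.83,-0.43,0,0,1],[0.83,-0.43,0,0,1],[0.83,-0.43,0,0,1]]'
```

```text
time: 0.65
ee_pos: [0.219, -0.5039, 0.49]
eef_rot: [-3.141, -0.0, 0.41]
wrist_force: [0.6, -0.6, 0.8]
opening: 0.0854
grasp_force: 0.0
time: 1.32
ee_pos: [0.4087, -0.2708, 0.4881]
eef_rot: [-3.141, 0.0, 0.41]
wrist_force: [0.5, -0.7, 0.0]
opening: 0.0854
grasp_force: 0.0
```

```bash
python3 -m crank '[[0.83,-0.43,0,-0.078,1],[0.8,-0.5,0,-0.078,1],[0.73,-0.59,0,-0.078,1],[0.65,-0.68,0,-0.078,1],[0.55,-0.76,0,-0.078,1],[0.46,-0.82,0,-0.078,1],[0.35,-0.87,0,-0.078,1],[0.24,-0.91,0,-0.078,1]]'; python3 -m crank '[[0.12,-0.93,0,-0.078,1],[0,-0.94,0,-0.078,1],[0,0,0,-0.078,1],[0,0,0,0,1]]'
python3 -c "
from cell import env
print(env.sense()['joint_pos'].round(3))"
```

```text
time: 1.98
ee_pos: [0.3704, -0.0178, 0.4871]
eef_rot: [-3.139, -0.001, 1.399]
wrist_force: [-0.5, -0.0, 0.0]
opening: 0.0853
grasp_force: 0.0
time: 2.32
ee_pos: [0.2957, -0.0056, 0.4897]
eef_rot: [3.137, 0.002, 1.76]
wrist_force: [0.8, 0.2, 0.6]
opening: 0.0857
grasp_force: 0.0
[-0.211 -0.382  1.29  -0.     2.229 -0.401]
```

```bash
python3 -m crank '[[0.98,0,0,0,1],[0.98,0,0,0,1],[0.98,0,0,0,1],[0,1,0,0,1],[0,1,0,0,1],[0,1,0,0,1],[0,1,0,0,1],[0,1,0,0,1]]'; python3 -m crank '[[0,1,0,0,1],[0,1,0,0,1],[0,1,0,0,1],[0,1,0,0,1],[0,1,0,0,1],[0,1,0,0,1],[0,1,0,0,1],[0,1,0,0,1]]'
python3 -c "
from cell import env
print(env.sense()['joint_pos'].round(3))"
```

```text
time: 2.98
ee_pos: [0.475, 0.1475, 0.4864]
eef_rot: [-3.139, 0.0, 1.755]
wrist_force: [-0.4, 0.5, 0.6]
opening: 0.0853
grasp_force: 0.0
time: 3.65
ee_pos: [0.7234, 0.1885, 0.4254]
eef_rot: [3.089, -0.005, 1.754]
wrist_force: [-0.0, -0.2, 0.7]
opening: 0.0855
grasp_force: 0.0
[ 1.770e-01  6.450e-01  2.770e-01  6.000e-03  2.167e+00 -2.000e-03]
```

```bash
python3 -m crank '[[0,1,0,0,1],[0,1,0,0,1],[0,1,0,0,1],[0,1,0,0,1]]'; python3 -m crank '[[0,1,-0.3,0,1],[0,1,-0.3,0,1],[0,1,-0.3,0,1],[0,1,-0.3,0,1]]'
python3 -c "
from cell import env
print(env.sense()['joint_pos'].round(3))"
```

```text
time: 3.98
ee_pos: [0.7901, 0.1954, 0.375]
eef_rot: [3.001, -0.01, 1.754]
wrist_force: [0.4, 0.2, -0.2]
opening: 0.0856
grasp_force: 0.0
time: 4.32
ee_pos: [0.8271, 0.1961, 0.3753]
eef_rot: [2.895, -0.016, 1.755]
wrist_force: [0.6, 1.1, 0.1]
opening: 0.0854
grasp_force: 0.0
[ 0.158  0.725  0.276  0.023  1.895 -0.014]
```

```bash
cat > st.py <<'E'
from cell import env
from geo import *
s=env.sense();R=Ro.from_euler('xyz',s['eef_rot']);m=R.as_matrix();z=m[:,2]
print('tilt',np.degrees(np.arccos(-z[2])).round(2),'az',np.arctan2(z[1],z[0]).round(3),'x',m[:,0].round(3),'y',m[:,1].round(3),'z',z.round(3),'j',s['joint_pos'].round(2),'p',s['ee_pos'].round(4))
E
python3 -m crank '[[0.2,0.9,-0.4,0,1],[0.2,0.9,-0.4,0,1],[0.2,0.9,-0.4,0,1],[0.2,0.9,-0.4,0,1],[0.2,0.9,-0.4,0,1],[0.2,0.9,-0.4,0,1]]'
python3 st.py
```

```text
time: 4.82
ee_pos: [0.8388, 0.235, 0.4292]
eef_rot: [2.732, -0.025, 1.763]
wrist_force: [-0.2, 1.0, -0.8]
opening: 0.0851
grasp_force: 0.0
tilt 23.51 az 0.251 x [-0.191  0.981  0.025] y [0.902 0.166 0.398] z [ 0.386  0.099 -0.917] j [0.2  0.68 0.27 0.02 1.78 0.02] p [0.8388 0.235  0.4292]
```

```bash
python3 -m crank '[[-0.1,0.9,-0.4,0,1],[-0.1,0.9,-0.4,0,1],[-0.1,0.9,-0.4,0,1],[-0.1,0.9,-0.4,0,1]]'
python3 st.py
```

```text
time: 5.15
ee_pos: [0.8506, 0.2089, 0.4726]
eef_rot: [2.631, -0.031, 1.764]
wrist_force: [0.2, -0.2, 0.5]
opening: 0.0857
grasp_force: 0.0
tilt 29.3 az 0.248 x [-0.192  0.981  0.031] y [0.859 0.153 0.488] z [ 0.474  0.12  -0.872] j [ 0.16  0.64  0.27  0.04  1.72 -0.01] p [0.8506 0.2089 0.4726]
```

```bash
python3 -m crank '[[-0.21,-0.78,-0.5,0,1],[-0.21,-0.78,-0.5,0,1],[-0.21,-0.78,-0.5,0,1],[-0.21,-0.78,-0.5,0,1],[-0.21,-0.78,-0.5,0,1],[-0.21,-0.78,-0.5,0,1],[-0.21,-0.78,-0.5,0,1],[-0.21,-0.78,-0.5,0,1]]';  python3 -m crank '[[-0.21,-0.78,-0.5,0,1],[-0.21,-0.78,-0.5,0,1],[-0.21,-0.78,-0.5,0,1],[0,0,0,0,1]]'
python3 st.py
```

```text
time: 5.82
ee_pos: [0.5746, 0.0866, 0.4887]
eef_rot: [2.631, -0.03, 1.764]
wrist_force: [0.3, 0.1, 0.2]
opening: 0.0856
grasp_force: 0.0
time: 6.15
ee_pos: [0.4676, 0.0396, 0.4988]
eef_rot: [2.626, -0.027, 1.762]
wrist_force: [1.6, 0.4, 1.3]
opening: 0.0854
grasp_force: 0.0
tilt 29.6 az 0.237 x [-0.19   0.982  0.027] y [0.856 0.152 0.493] z [ 0.48   0.116 -0.869] j [-0.17 -0.36  1.34  0.2   1.67 -0.28] p [0.4676 0.0396 0.4988]
```

```bash
python3 - <<'E'
from geo import *
d=pickle.load(open("d0.pkl","rb"))
c=np.array([.650,-.0265]);
def H(P,hx=0):
    a=np.radians(30);M=np.array([[np.cos(a),0,-np.sin(a)],[0,1,0],[np.sin(a),0,np.cos(a)]])
    return T(c,.188,np.asarray(P)@M.T+[hx,0,.062])
for n,off,s in(("scene",(290,150),3),("side",(330,135),4)):
  for q in(0,.2,.4):
    u=np.array([np.sin(q),-np.cos(q),0])
    P=[np.array([0,.088,.112])+.025*u,np.array([0,.088,.112])-.025*u,np.array([0,.088,.084])+.048*u,np.array([0,0,.1])]
    p=(proj(d[n],H(P))-off)*s
    if n=="side":p+=[360,0]
    print(n,q,p.round().tolist())
print(H([(0,.088,.1),(0,0,.09)]))
E
```

```text
scene 0 [[166.0, 272.0], [208.0, 240.0], [156.0, 313.0], [115.0, 326.0]]
scene 0.2 [[170.0, 274.0], [203.0, 239.0], [164.0, 316.0], [115.0, 326.0]]
scene 0.4 [[175.0, 274.0], [199.0, 238.0], [173.0, 318.0], [115.0, 326.0]]
side 0 [[468.0, 298.0], [451.0, 267.0], [491.0, 337.0], [498.0, 350.0]]
side 0.2 [[473.0, 295.0], [446.0, 270.0], [501.0, 330.0], [498.0, 350.0]]
side 0.4 [[478.0, 291.0], [441.0, 274.0], [510.0, 323.0], [498.0, 350.0]]
[[ 0.58443428  0.05060471  0.14860254]
 [ 0.6057929  -0.03491025  0.13994229]]
```

```bash
python3 -m crank '[[-0.02,-0.43,0.76,0,1],[-0.02,-0.43,0.76,0,1],[-0.02,-0.43,0.76,0,1],[-0.02,-0.43,0.76,0,1],[-0.02,-0.43,0.76,0,1],[-0.02,-0.43,0.76,0,1],[0,0,0,0,1],[0,0,0,0,1]]'
python3 st.py
python3 - <<'E'
from geo import *
from cell import capture
d={}
for n in("wrist","side","scene"):
    d[n]=capture(n)
pickle.dump(d,open("d1.pkl","wb"))
w=d["wrist"];f=cv2.resize(w["frame"],None,fx=1.25,fy=1.25)
cv2.imwrite("pics/w1.png",f[:,:,::-1])
p=w["R"]@np.array([[.5844,.0506,.1486],[.6058,-.0349,.14]]).T+w["t"][:,None]
th=np.arctan2(np.hypot(p[0],p[1]),p[2]);k=w["K"];r=k[0,0]*th/np.hypot(p[0],p[1])
print((np.c_[k[0,2]+r*p[0],k[1,2]+r*p[1]]*1.25).round(1))
E
```

```text
time: 6.82
ee_pos: [0.4697, 0.0428, 0.2814]
eef_rot: [2.638, -0.033, 1.764]
wrist_force: [0.6, -0.2, 0.8]
opening: 0.0855
grasp_force: 0.0
tilt 28.88 az 0.253 x [-0.192  0.981  0.033] y [0.863 0.153 0.482] z [ 0.468  0.121 -0.876] j [-0.16 -0.43  1.82  0.2   1.29 -0.35] p [0.4697 0.0428 0.2814]
[[449.7 244.1]
 [446.3 335.9]]
```

View pics/w1.png

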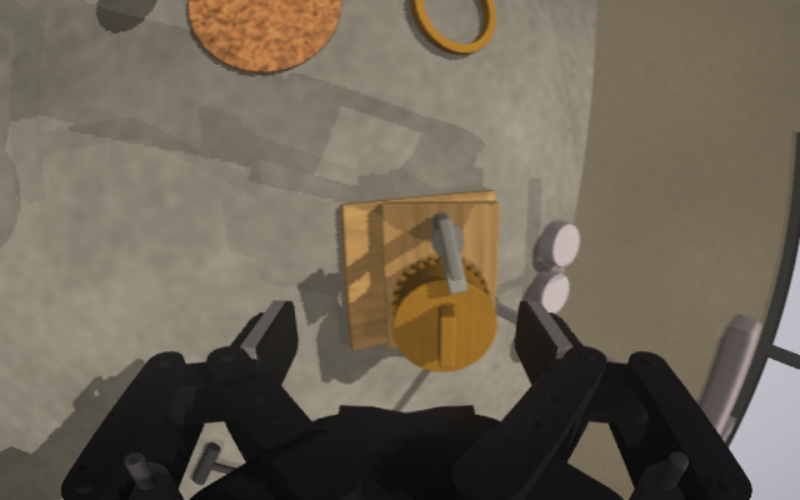

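The wrist view shows the fin centred near (449, 240) and the handle near (449, 335). Both are within 4 px of my projected points, and the latch sits at about 0.25 rad. I'll move in above the fin.

```bash
python3 -m crank '[[-0.12,0.22,0.73,0,1],[-0.12,0.22,0.73,0,1],[-0.12,0.22,0.73,0,1],[-0.12,0.22,0.73,0,1],[0,0,0,-0.078,1],[0,0,0,-0.078,1],[0,0,0,0,1],[0,0,0,0,1]]'
cat >> st.py <<'E'
import sys
if len(sys.argv)>3:
    dl=(np.array([float(v) for v in sys.argv[1:4]])-s['ee_pos'])@m/.04
    print('need shares',dl.round(3))
E
python3 st.py .5825 .050 .152
```

```text
time: 7.63
ee_pos: [0.5625, 0.0435, 0.2029]
eef_rot: [2.634, 0.09, 1.977]
wrist_force: [0.1, -0.5, 0.4]
opening: 0.0851
grasp_force: 0.0
tilt 29.49 az 0.247 x [-0.393  0.915 -0.09 ] y [0.786 0.385 0.484] z [ 0.477  0.12  -0.87 ] j [-0.12 -0.19  1.8   0.21  1.05 -0.61] p [0.5625 0.0435 0.2029]
need shares [ 0.065 -0.16   1.366]
```

```bash
python3 -m crank '[[0.02,-0.05,0.46,0,1],[0.02,-0.05,0.46,0,1],[0.02,-0.06,0.45,0,1],[0,0,0,0,1],[0,0,0,0,1]]'; python3 st.py .5825 .050 .152; python3 -m crank '[[0,0,0,0,-1],[0,0,0,0,-1],[0,0,0,0,-1],[0,0,0,0,-1],[0,0,0,0,-1],[0,0,0,0,-1],[0,0,0,0,-1],[0,0,0,0,-1]]'; python3 st.py .5825 .050 .152
```

```text
time: 8.05
ee_pos: [0.5804, 0.0502, 0.1486]
eef_rot: [2.639, 0.087, 1.979]
wrist_force: [0.1, 1.0, 0.5]
opening: 0.0853
grasp_force: 0.0
tilt 29.19 az 0.25 x [-0.395  0.914 -0.087] y [0.788 0.386 0.48 ] z [ 0.472  0.121 -0.873] j [-0.1  -0.1   1.84  0.21  0.93 -0.62] p [0.5804 0.0502 0.1486]
need shares [-0.032  0.082 -0.051]
time: 8.72
ee_pos: [0.5807, 0.0499, 0.1501]
eef_rot: [2.637, 0.09, 1.98]
wrist_force: [-5.1, -0.6, 6.9]
opening: 0.0094
grasp_force: 59.8
tilt 29.34 az 0.248 x [-0.396  0.914 -0.09 ] y [0.786 0.388 0.482] z [ 0.475  0.12  -0.872] j [-0.1  -0.1   1.84  0.21  0.93 -0.62] p [0.5807 0.0499 0.1501]
need shares [-0.02   0.06  -0.021]
```

```bash
python3 -m crank '[[0,0.05,-0.05,-0.05,-1],[0,0,0,-0.07,-1],[0,0,0,-0.07,-1],[0,0,0,-0.07,-1]]'; python3 -m crank '[[0,0,0,-0.07,-1],[0,0,0,-0.07,-1],[0,0,0,-0.07,-1],[0,0,0,-0.07,-1]]';python3 -m crank '[[0,0,0,-0.07,-1],[0,0,0,-0.07,-1],[0,0,0,-0.07,-1],[0,0,0,-0.03,-1],[0,0,0,0,-1],[0,0,0,0,-1]]'; python3 st.py .5825 .050 .152
```

```text
time: 9.05
ee_pos: [0.5806, 0.0498, 0.1501]
eef_rot: [2.71, 0.278, 2.355]
wrist_force: [1.3, -1.5, -0.5]
opening: 0.009
grasp_force: 60.5
time: 9.38
ee_pos: [0.5805, 0.0497, 0.15]
eef_rot: [2.866, 0.432, 2.795]
wrist_force: [-0.2, -1.8, -1.5]
opening: 0.009
grasp_force: 60.3
time: 9.88
ee_pos: [0.5805, 0.0496, 0.15]
eef_rot: [3.053, 0.501, -3.079]
wrist_force: [-0.1, -3.7, -1.0]
opening: 0.0093
grasp_force: 60.6
tilt 29.09 az 0.246 x [-0.876 -0.055 -0.48 ] y [-0.105  0.991  0.078] z [ 0.472  0.118 -0.874] j [-0.1  -0.1   1.83  0.21  0.94 -1.84] p [0.5805 0.0496 0.15  ]
need shares [-0.068  0.009 -0.018]
```

Grip is holding and the latch is at about 1.46 rad. I'll open the fingers, back off and move over the cover handle.

```bash
python3 -m crank '[[0,0,0,0,1],[0,0,0,0,1],[0,0,0,0,1],[0,0,0,0,1],[0,0,0,0,1],[0,0,0,0,1]]'; python3 -m crank '[[0,0,-0.4,0,1],[0,0,-0.6,0,1],[0,0,-0.6,0,1],[0,0,0,-0.055,1],[0,0,0,0,1]]'; python3 st.py .574 -.043 .198; python3 - <<'E'
from geo import *
from cell import capture
d={n:capture(n) for n in("side","wrist")}
pickle.dump(d,open("d2.pkl","wb"))
a=cv2.resize(d["side"]["frame"][150:290,310:440],None,fx=3,fy=3,interpolation=cv2.INTER_CUBIC)
b=cv2.resize(d["wrist"]["frame"],(400,250))
o=np.zeros((420,790,3),np.uint8);o[:,:390]=a;o[:250,390:]=b
cv2.imwrite("pics/c2.png",o[:,:,::-1])
E
```

```text
time: 10.38
ee_pos: [0.5806, 0.0509, 0.1504]
eef_rot: [3.05, 0.501, -3.079]
wrist_force: [-0.8, -0.0, 0.1]
opening: 0.0805
grasp_force: 0.0
time: 10.8
ee_pos: [0.551, 0.0428, 0.2088]
eef_rot: [3.1, 0.511, -2.978]
wrist_force: [1.4, -0.9, 0.7]
opening: 0.0852
grasp_force: 0.0
tilt 29.39 az 0.248 x [-0.86  -0.142 -0.489] y [-0.183  0.983  0.036] z [ 0.476  0.12  -0.871] j [-0.13 -0.22  1.81  0.21  1.07 -1.93] p [0.551  0.0428 0.2088]
need shares [-0.058 -2.223  0.252]
```

View pics/c2.png

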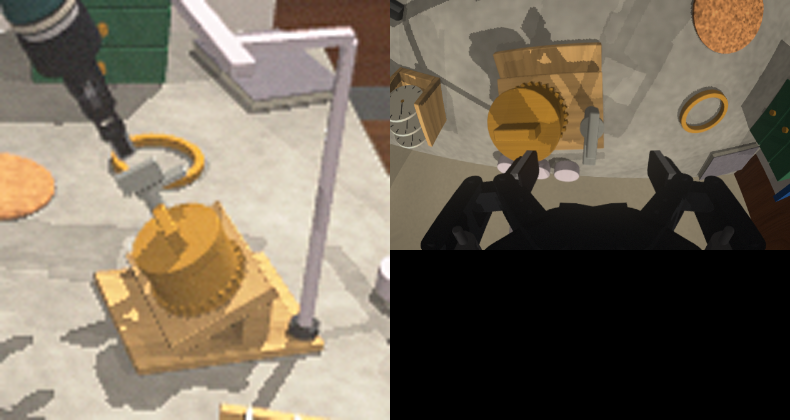

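The picture shows the latch pointing up the slope (wrist inset 590, 135), clear of the cover, and the cover still seated. Next is the handle.

```bash
python3 -m crank '[[-0.02,-0.74,0.08,0,1],[-0.02,-0.74,0.08,0,1],[-0.02,-0.74,0.08,0,1],[0,0,0,0,1],[0,0,0,0,1]]'; python3 st.py .6024 -.0356 .146;
```

```text
time: 11.32
ee_pos: [0.5727, -0.0439, 0.1934]
eef_rot: [3.095, 0.503, -2.985]
wrist_force: [0.6, -0.4, -0.3]
opening: 0.0855
grasp_force: 0.0
tilt 28.95 az 0.252 x [-0.865 -0.136 -0.482] y [-0.178  0.983  0.041] z [ 0.469  0.121 -0.875] j [-0.32 -0.13  1.77  0.3   1.08 -2.14] p [ 0.5727 -0.0439  0.1934]
need shares [-0.099  0.025  1.41 ]
```

```bash
python3 -m crank '[[-0.03,0.01,0.47,0,1],[-0.03,0.01,0.47,0,1],[-0.03,0.01,0.45,0,1],[0,0,0,0,1],[0,0,0,0,1]]'; python3 st.py .6024 -.0356 .146; python3 -m crank '[[0,0,0,0,-1],[0,0,0,0,-1],[0,0,0,0,-1],[0,0,0,0,-1],[0,0,0,0,-1],[0,0,0,0,-1],[0,0,0,0,-1]]'; python3 st.py .6024 -.0356 .146
```

```text
time: 11.73
ee_pos: [0.6012, -0.0329, 0.1469]
eef_rot: [3.096, 0.503, -2.98]
wrist_force: [0.3, 0.1, 1.3]
opening: 0.0852
grasp_force: 0.0
tilt 28.95 az 0.257 x [-0.865 -0.141 -0.482] y [-0.183  0.982  0.04 ] z [ 0.468  0.123 -0.875] j [-0.28 -0.04  1.78  0.3   0.98 -2.14] p [ 0.6012 -0.0329  0.1469]
need shares [-0.005 -0.073  0.025]
time: 12.32
ee_pos: [0.6025, -0.0348, 0.1511]
eef_rot: [3.1, 0.509, -2.979]
wrist_force: [-4.9, -1.1, 6.5]
opening: 0.0504
grasp_force: 62.9
tilt 29.28 az 0.248 x [-0.862 -0.141 -0.488] y [-0.182  0.983  0.037] z [ 0.474  0.12  -0.872] j [-0.28 -0.04  1.78  0.3   0.98 -2.14] p [ 0.6025 -0.0348  0.1511]
need shares [ 0.067 -0.025  0.106]
```

```bash
python3 -m crank '[[0,0,-0.2,0,-1],[0,0,-0.3,0,-1],[0,0,-0.4,0,-1],[0,0,-0.5,0,-1],[0,0,-0.5,0,-1],[0,0,0,0,-1],[0,0,0,0,-1]]'; python3 st.py; python3 - <<'E'
from geo import *
from cell import capture
d={n:capture(n) for n in("side","wrist")}
a=cv2.resize(d["side"]["frame"][130:290,310:440],None,fx=3,fy=3,interpolation=cv2.INTER_CUBIC)
b=cv2.resize(d["wrist"]["frame"],(400,250))
o=np.zeros((480,790,3),np.uint8);o[:,:390]=a;o[:250,390:]=b
cv2.imwrite("pics/c3.png",o[:,:,::-1])
E
```

```text
time: 12.9
ee_pos: [0.5661, -0.0438, 0.2162]
eef_rot: [3.099, 0.508, -2.98]
wrist_force: [-0.5, 0.1, -2.3]
opening: 0.0499
grasp_force: 63.8
tilt 29.22 az 0.248 x [-0.862 -0.14  -0.487] y [-0.181  0.983  0.037] z [ 0.473  0.12  -0.873] j [-0.32 -0.16  1.75  0.3   1.13 -2.14] p [ 0.5661 -0.0438  0.2162]
```

View pics/c3.png

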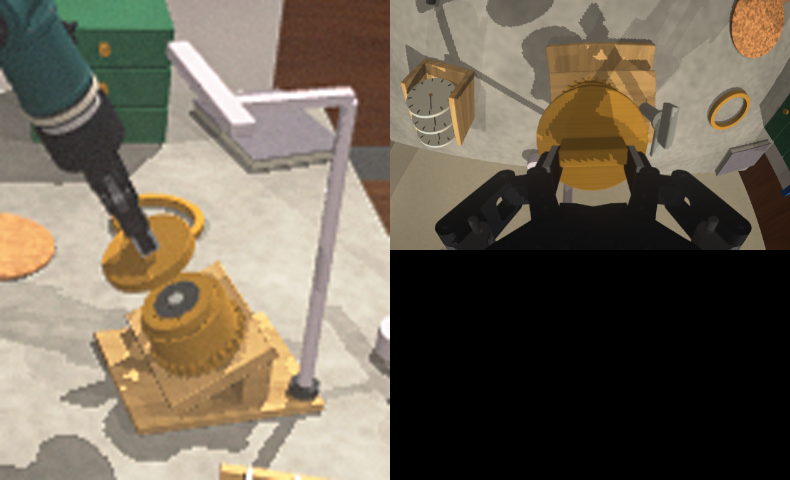

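The cover is lifted clear and held firmly (side inset 155, 255), and the latch is still open. On to the mat.

```bash
python3 -m crank '[[0,0,-0.5,0,-1],[0,0,0,0,-1]]'; python3 st.py .40 .252 .22
```

```text
time: 13.17
ee_pos: [0.5569, -0.046, 0.2333]
eef_rot: [3.098, 0.508, -2.98]
wrist_force: [0.5, 0.0, -0.2]
opening: 0.0498
grasp_force: 63.8
tilt 29.18 az 0.25 x [-0.863 -0.141 -0.486] y [-0.182  0.983  0.038] z [ 0.472  0.121 -0.873] j [-0.33 -0.19  1.74  0.3   1.17 -2.14] p [ 0.5569 -0.046   0.2333]
need shares [ 2.498  8.021 -0.663]
```

```bash
python3 -m crank '[[0.1,0.4,-0.05,0,-1],[0.2,0.6,-0.06,0,-1],[0.22,0.7,-0.06,0,-1],[0.22,0.7,-0.06,0,-1],[0.22,0.7,-0.06,0,-1],[0.22,0.7,-0.06,0,-1],[0.22,0.7,-0.06,0,-1],[0.22,0.7,-0.06,0,-1]]'; python3 -m crank '[[0.22,0.7,-0.06,0,-1],[0.22,0.7,-0.06,0,-1],[0.22,0.7,-0.04,0,-1],[0.22,0.5,-0.04,0,-1],[0.2,0.22,0,0,-1],[0,0,0,0,-1]]'; python3 st.py .40 .252 .0875
```

```text
time: 13.83
ee_pos: [0.4532, 0.1483, 0.2236]
eef_rot: [3.097, 0.505, -2.981]
wrist_force: [0.9, 1.6, -2.6]
opening: 0.0499
grasp_force: 63.8
time: 14.33
ee_pos: [0.3903, 0.2529, 0.2128]
eef_rot: [3.098, 0.502, -2.975]
wrist_force: [0.2, -0.6, -2.4]
opening: 0.0506
grasp_force: 63.8
tilt 28.85 az 0.257 x [-0.865 -0.145 -0.481] y [-0.186  0.982  0.038] z [ 0.467  0.122 -0.876] j [ 0.54 -0.41  1.95 -0.15  1.13 -1.17] p [0.3903 0.2529 0.2128]
need shares [ 1.301 -0.187  2.854]
```

```bash
python3 -m crank '[[0.22,-0.03,0.48,0,-1],[0.22,-0.03,0.48,0,-1],[0.22,-0.03,0.48,0,-1],[0.22,-0.03,0.48,0,-1],[0.22,-0.03,0.47,0,-1],[0.2,-0.03,0.46,0,-1],[0,0,0,0,-1],[0,0,0,0,-1]]'; python3 st.py .40 .252 .0675; python3 - <<'E'
from geo import *
from cell import capture
d={n:capture(n) for n in("side","scene")}
a=cv2.resize(d["side"]["frame"][150:250,240:370],None,fx=3,fy=3,interpolation=cv2.INTER_CUBIC)
b=cv2.resize(d["scene"]["frame"][130:250,310:440],None,fx=3,fy=3,interpolation=cv2.INTER_CUBIC)
o=np.zeros((360,780,3),np.uint8);o[:300,:390]=a;o[:,390:]=b
cv2.imwrite("pics/c4.png",o[:,:,::-1])
E
```

```text
time: 15.0
ee_pos: [0.4023, 0.2491, 0.0885]
eef_rot: [3.1, 0.503, -2.98]
wrist_force: [0.6, 0.5, -2.5]
opening: 0.0504
grasp_force: 63.7
tilt 28.88 az 0.248 x [-0.865 -0.141 -0.482] y [-0.18   0.983  0.036] z [ 0.468  0.118 -0.876] j [ 0.52 -0.29  2.12 -0.18  0.83 -1.14] p [0.4023 0.2491 0.0885]
need shares [0.292 0.061 0.441]
```

View pics/c4.png

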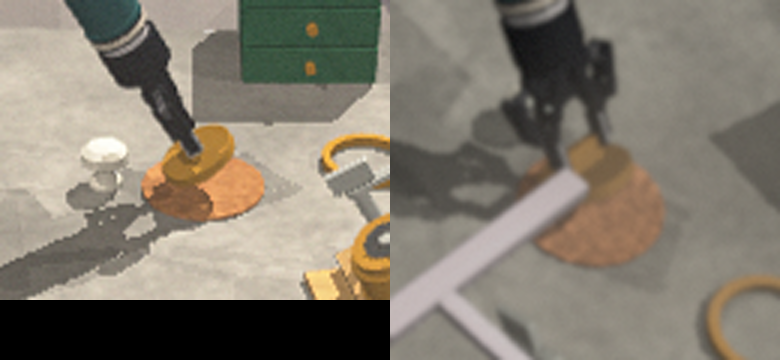

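The cover hangs over the mat with its near rim lowest (side inset 198, 152). I'll lower it until it touches.

```bash
python3 -m crank '[[0.08,0,0.14,0,-1],[0.08,0,0.14,0,-1],[0.06,0,0.11,0,-1],[0,0,0,0,-1]]'; python3 st.py; python3 -m crank '[[0.06,0,0.1,0,-1],[0,0,0,0,-1]]'; python3 st.py
```

```text
time: 15.43
ee_pos: [0.4019, 0.2504, 0.0713]
eef_rot: [3.099, 0.504, -2.979]
wrist_force: [-0.4, -0.4, -4.5]
opening: 0.05
grasp_force: 63.8
tilt 28.99 az 0.249 x [-0.864 -0.141 -0.483] y [-0.181  0.983  0.037] z [ 0.47   0.12  -0.875] j [ 0.52 -0.26  2.14 -0.19  0.79 -1.12] p [0.4019 0.2504 0.0713]
time: 15.6
ee_pos: [0.4038, 0.2514, 0.0694]
eef_rot: [3.098, 0.51, -2.979]
wrist_force: [-0.7, -1.5, 2.1]
opening: 0.05
grasp_force: 64.3
tilt 29.33 az 0.251 x [-0.861 -0.141 -0.488] y [-0.182  0.983  0.038] z [ 0.475  0.121 -0.872] j [ 0.52 -0.26  2.14 -0.19  0.77 -1.12] p [0.4038 0.2514 0.0694]
```

```bash
python3 -m crank '[[-0.05,0,0.14,0,-1],[-0.05,0,0.14,0,-1],[0,0,0,0,-1]]'; python3 st.py;  python3 -m crank '[[-0.05,0,0.14,0,-1],[0,0,0,0,-1]]'; python3 st.py
```

```text
time: 15.85
ee_pos: [0.4146, 0.2538, 0.0637]
eef_rot: [3.098, 0.515, -2.98]
wrist_force: [0.2, -3.5, 7.7]
opening: 0.0501
grasp_force: 64.2
tilt 29.59 az 0.251 x [-0.859 -0.14  -0.492] y [-0.182  0.982  0.038] z [ 0.478  0.123 -0.87 ] j [ 0.51 -0.22  2.13 -0.19  0.74 -1.12] p [0.4146 0.2538 0.0637]
time: 16.02
ee_pos: [0.4196, 0.255, 0.0604]
eef_rot: [3.097, 0.516, -2.98]
wrist_force: [1.5, -2.7, 5.9]
opening: 0.0504
grasp_force: 63.7
tilt 29.68 az 0.251 x [-0.858 -0.14  -0.494] y [-0.183  0.982  0.038] z [ 0.48   0.123 -0.869] j [ 0.51 -0.21  2.12 -0.19  0.73 -1.12] p [0.4196 0.255  0.0604]
```

```bash
python3 -m crank '[[-0.04,0,0.13,0,-1],[-0.02,0,0.13,0,-1],[0,0,0,0,-1]]'; python3 st.py;  python3 -m crank '[[0,0,0.1,0,-1],[0,0,0,0,-1]]'; python3 st.py; python3 - <<'E'
from geo import *
from cell import capture
d={n:capture(n) for n in("side","scene")}
a=cv2.resize(d["side"]["frame"][150:250,240:370],None,fx=3,fy=3,interpolation=cv2.INTER_CUBIC)
b=cv2.resize(d["scene"]["frame"][130:250,310:440],None,fx=3,fy=3,interpolation=cv2.INTER_CUBIC)
o=np.zeros((360,780,3),np.uint8);o[:300,:390]=a;o[:,390:]=b
cv2.imwrite("pics/c5.png",o[:,:,::-1])
E
```

```text
time: 16.27
ee_pos: [0.4275, 0.2569, 0.0533]
eef_rot: [3.097, 0.519, -2.98]
wrist_force: [3.1, -2.9, 7.6]
opening: 0.0502
grasp_force: 63.2
tilt 29.81 az 0.252 x [-0.857 -0.14  -0.496] y [-0.183  0.982  0.039] z [ 0.481  0.124 -0.868] j [ 0.5  -0.18  2.12 -0.19  0.7  -1.12] p [0.4275 0.2569 0.0533]
time: 16.43
ee_pos: [0.4298, 0.2577, 0.0505]
eef_rot: [3.096, 0.52, -2.98]
wrist_force: [5.0, -3.0, 8.7]
opening: 0.0501
grasp_force: 63.3
tilt 29.91 az 0.253 x [-0.856 -0.14  -0.497] y [-0.183  0.982  0.039] z [ 0.483  0.125 -0.867] j [ 0.5  -0.17  2.12 -0.19  0.69 -1.12] p [0.4298 0.2577 0.0505]
```

View pics/c5.png

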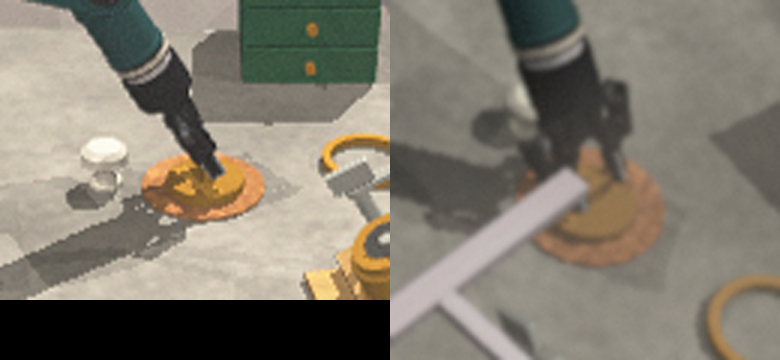

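The cover now lies nearly flat on the mat (side inset 203, 183). I'll open and back away along the tool axis.

```bash
python3 -m crank '[[0,0,0,0,1],[0,0,0,0,1],[0,0,0,0,1],[0,0,0,0,1],[0,0,0,0,1],[0,0,0,0,1]]'; python3 -m crank '[[0,0,-0.3,0,1],[0,0,-0.5,0,1],[0,0,-0.7,0,1],[0,0,-0.7,0,1],[0,0,-0.7,0,1],[0,0,-0.7,0,1],[0,0,0,0,1],[0,0,0,0,1]]'; python3 -m crank '[[-0.2,0,-0.8,0,1],[0,0,-0.8,0,1],[0,0,-0.8,0,1],[0,0,0,0,1],[0,0,0,0,1]]'; python3 - <<'E'
from geo import *
from cell import capture
d={n:capture(n) for n in("side","scene")}
a=cv2.resize(d["side"]["frame"][140:270,250:410],None,fx=2.5,fy=2.5,interpolation=cv2.INTER_CUBIC)
b=cv2.resize(d["scene"]["frame"][130:280,290:440],None,fx=2.6,fy=2.6,interpolation=cv2.INTER_CUBIC)
o=np.zeros((390,790,3),np.uint8);o[:325,:400]=a;o[:,400:]=b
cv2.imwrite("pics/c6.png",o[:,:,::-1])
E
```

```text
time: 17.03
ee_pos: [0.4242, 0.2558, 0.0445]
eef_rot: [3.099, 0.506, -2.98]
wrist_force: [0.3, -0.1, 0.0]
opening: 0.0854
grasp_force: 0.0
time: 17.7
ee_pos: [0.3571, 0.2392, 0.1729]
eef_rot: [3.096, 0.511, -2.98]
wrist_force: [-0.4, -0.1, -0.6]
opening: 0.0852
grasp_force: 0.0
time: 18.12
ee_pos: [0.3186, 0.2285, 0.2591]
eef_rot: [3.097, 0.509, -2.98]
wrist_force: [0.3, -0.9, -0.4]
opening: 0.0853
grasp_force: 0.0
```

View pics/c6.png

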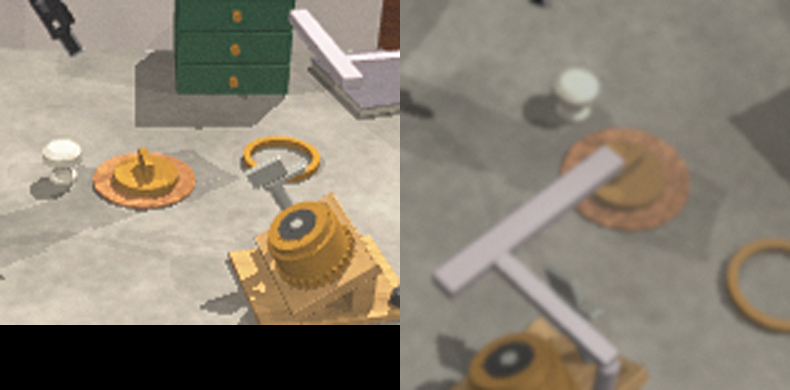

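The cover sits flat and centred on the mat (side inset 145, 177), handle up. The latch is open and the knob and bezel are undisturbed, so I'm handing in.

```bash
python3 -c "
from cell import env
print(env.finish_job())"
```

```text
the job is handed in; nothing more can be done
None
```

The job is handed in (the hand-in returned no verdict): the latch is turned to about 1.46 rad, and the cover looks flat and centred on the cork mat, handle up, with the lamp untouched and no sign that any of the loose parts moved.

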